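# Nest the parts dishes in the tray

### The job

Put the four parts dishes away as one nest standing flat in the round steel tray: the largest in the tray, the others inside one another in order of size, each flat on the floor of the next larger one (the smallest now sits in the largest, where it does not belong yet). Set every dish down gently, without dropping or pressing, leave the manifold block, mug and brass fitting where they are, and let go of everything.

Things in the scene. Friction and masses are not known exactly. Their poses are not given: they have to be found in the camera images.
- dish_a: largest of four plain round aluminium parts dishes, straight upright walls: 144 mm outside diameter, rim 60 mm high, wall 3 mm, floor 4 mm thick, about 300 g. Origin: centre of the underside, z up; +x points to its handle. At the start: dish_d stands loose inside it.
- dish_a_grip (a point): centre of that dish's handle, an upright pale wooden block over the rim: 10 mm thick (radially), 24 mm wide, from 68 to 102 mm above the underside. This point: 85 mm above the underside, 70.5 mm from the dish's axis along its +x; axes as the dish's
- dish_b: second largest of four plain round aluminium parts dishes, straight upright walls: 118 mm outside diameter, rim 56 mm high, wall 3 mm, floor 4 mm thick, about 220 g. Origin: centre of the underside, z up; +x points to its handle. At the start: empty, on the bench.
- dish_b_grip (a point): centre of that dish's handle, an upright pale wooden block over the rim: 10 mm thick (radially), 24 mm wide, from 64 to 98 mm above the underside. This point: 81 mm above the underside, 57.5 mm from the dish's axis along its +x; axes as the dish's
- dish_c: third largest of four plain round aluminium parts dishes, straight upright walls: 92 mm outside diameter, rim 52 mm high, wall 3 mm, floor 4 mm thick, about 150 g. Origin: centre of the underside, z up; +x points to its handle. At the start: empty, on the bench.
- dish_c_grip (a point): centre of that dish's handle, an upright pale wooden block over the rim: 10 mm thick (radially), 24 mm wide, from 60 to 94 mm above the underside. This point: 77 mm above the underside, 44.5 mm from the dish's axis along its +x; axes as the dish's
- dish_d: smallest of four plain round aluminium parts dishes, straight upright walls: 66 mm outside diameter, rim 48 mm high, wall 3 mm, floor 4 mm thick, about 100 g. Origin: centre of the underside, z up; +x points to its handle. At the start: stands loose on the floor inside dish_a, off centre.
- dish_d_grip (a point): centre of that dish's handle, an upright pale wooden block over the rim: 10 mm thick (radially), 24 mm wide, from 56 to 90 mm above the underside. This point: 73 mm above the underside, 31.5 mm from the dish's axis along its +x; axes as the dish's
- tray: round shallow steel tray fixed to the bench, 184 mm outside diameter, 10 mm high, 3 mm wall, floor 3 mm thick. Origin: centre of its underside, z up
- manifold: bystander: gold-coloured metal valve block 70 x 70 x 60 mm; origin under its centre
- mug: bystander: pale blue mug, 76 mm diameter, 92 mm high, handle at its +y; origin under its centre
- fitting: bystander: stepped round brass fitting, 64 mm diameter, 72 mm high; origin under its centre
Things that resemble listed ones, but are neither listed nor needed, are in the scene too. What is shaped like the dish_b but green is not meant.

How it is judged:
By the outcome, as a careful person would: the job done as asked, in the order asked, and still so for the second after the job is handed in, with the robot touching nothing.
It also fails if it takes over 72 s, if anything falls off the work surface, if the arm or the gripper's body presses on something with over 40 N, if the wrist force passes 120 N, or if a joint passes its speed limit or range.

### The arm

A 6-joint arm with a two-finger parallel gripper is mounted at the origin on the work surface. World frame = base frame: x ahead of the robot, y to its left, z up, the work surface at z = 0. Lengths are in m, angles in rad, forces in N, time in s.
With the tool pointing down it reaches from about 0.35 to 0.875 m from the base axis. Payload 4.2 kg.
Tool frame: the origin (TCP) lies at the very end of the fingers, on their centre line; the grasp point (between the pads) lies 19 mm behind it; z points along the fingers, y is the line along which they close (so a half turn about z gives the same grasp; the last joint's range is limited). The gripper opens to 87 mm and grips with 3 to 60 N. Pads are 19 mm wide; open, the fingers measure 117 mm over their backs; the gripper's body (75 mm by 190 mm) begins 51 mm behind the grasp point.
Start: joints at [-0.998, 0.385, 0.008, 0, -1.194, -0.259], TCP at [0.193, -0.594, 0.223] pointing down, gripper open.
Joint ranges: [-3.14, 3.14], [-1.21, 2.06], [-1.07, 1.41], [-3.16, 2.05], [-2.99, -0.16], [-3.1, 3.1]. Speed limits (rad/s): [2.79, 2.79, 3.14, 3.14, 3.14, 3.14].

### API

Orientations are given as a 3x3 rotation matrix whose columns are the frame's x, y, z axes.
In Python, from plant import sensors, vision, hand_in gives the robot as it stands.
- The arm moves only by the shell command python3 -m crank 'ROWS' [FORCE]. ROWS is JSON, a list of rows, each an object with "dp": the shift along the tool's x, y, z in mm, a list of three; "rotation": the turn, a rotation vector about the tool's x, y, z in degrees, a list of three; "fingers": the finger opening in mm, from 0 to 87. In form: [{"dp": [tx, ty, tz], "rotation": [rx, ry, rz], "fingers": fingers}, ...]. A call has 1 to 5 rows; each row shifts and turns the commanded pose from where the row before left it, along the tool's axes as they then stand; what a row does not reach is not made up. A row lasts 1/8 s, in which the tool goes at most 62.5 mm and 10.7 degrees, less where a joint would pass 70% of its speed; a pose out of reach is approached as far as the arm can. A call is refused whole if a number of a shift passes 62.5 or a number of a turn 10.7, either way. A call with a gripper value outside its range is refused whole. The fingers move at their own pace and stop on an object; FORCE is the grip in N (left out, the last holds). Time passes only in rows, so rows that do not move let the fingers close. It gives the time, the measured TCP pose, the force, the opening and the grip force at its end, in the units of the state.
- sensors.sense(): the state, without advancing time (a new reading comes with each control period).
- vision.capture(name): name is "scene" or "top" or "wrist"; returns a dict with "color" (480x640x3 uint8, red, green, blue), "range_z" (480x640 float32, m along the optical axis (not along the pixel's ray), 0 where there is no reading), "fx", "fy", "cx", "cy" (pixels), "world_from_camera" (4x4, takes a point from camera to world coordinates). Camera axes: x right, y up, looking along -z (the intrinsics and any distortion apply to the point x, -y, -z); pixel columns grow to the right and rows downward; lengths in m; the calibration is good to about 2 mm. A picture is of the moment at which its call begins.
- hand_in(): hands the job in; it is judged then, once.
The state is a dict: "time_s": time; "joint_positions": joint angles; "dq": joint speeds; "joint_torque": joint torques, N m; "eef_pos": TCP position; "tool_rot": TCP orientation; "contact_force": force on the tool from outside, world axes, zero at the start; "ft_torque": the same for the moment, N m; "gripper_width": finger opening in m; "grip_force": force on a finger pad.
Only numpy, scipy, OpenCV 4.12 (cv2) and the standard library are available. Lean on these libraries where they do the work, as an engineer would, in place of code of your own. Each camera call takes 0.05 s, during which the arm holds its last target. There are 200 camera calls.

## Working session

There is one attempt and no reset: what is moved stays moved. The work goes in short steps, Python scripts to look and compute and a shell command to move; the robot and the scene stay as the last step left them, time stands still between calls to the robot, and variables do not carry over. Pictures are saved under pics/ and viewed, at most 10 in all, crops included, and the job is handed in when it is done.

```bash
ls; mkdir -p pics; python3 - <<'E'
from plant import sensors, vision
import numpy as np, cv2, pickle
s=sensors.sense(); print(s['time_s'],s['eef_pos'],np.round(s['tool_rot'],3).tolist(),s['gripper_width'])
for n in('top','scene'):
    c=vision.capture(n); pickle.dump(c,open(n+'.pkl','wb'))
    cv2.imwrite(f'pics/{n}1.png',c['color'][...,::-1]); print(n,c['fx'],c['fy'],c['cx'],c['cy'],np.round(c['world_from_camera'],3).tolist(),[k for k in c])
E
```

```text
pics
0.0 [ 0.19272012 -0.59388581  0.22142509] [[-0.951, -0.308, -0.001], [-0.308, 0.951, 0.002], [0.0, 0.002, -1.0]] 0.08685163069724937
top 605.9687200353093 605.9687200353093 310.32331316153494 244.03744588699837 [[0.011, 0.999, -0.051, 0.46], [-1.0, 0.011, 0.015, -0.049], [0.015, 0.051, 0.999, 1.843], [0.0, 0.0, 0.0, 1.0]] ['color', 'range_z', 'fx', 'fy', 'cx', 'cy', 'world_from_camera']
scene 487.4989926629639 487.4989926629639 318.1450570184305 228.35561664483046 [[0.788, -0.432, 0.44, 1.067], [0.616, 0.563, -0.551, -0.681], [-0.01, 0.705, 0.71, 0.888], [0.0, 0.0, 0.0, 1.0]] ['color', 'range_z', 'fx', 'fy', 'cx', 'cy', 'world_from_camera']
```

View pics/top1.png

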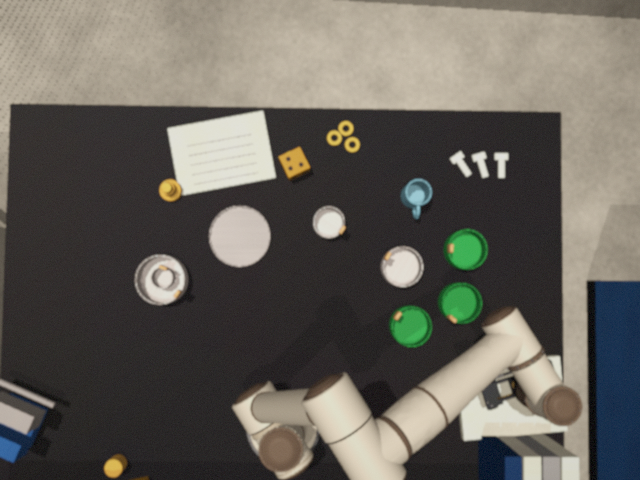

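View pics/scene1.png

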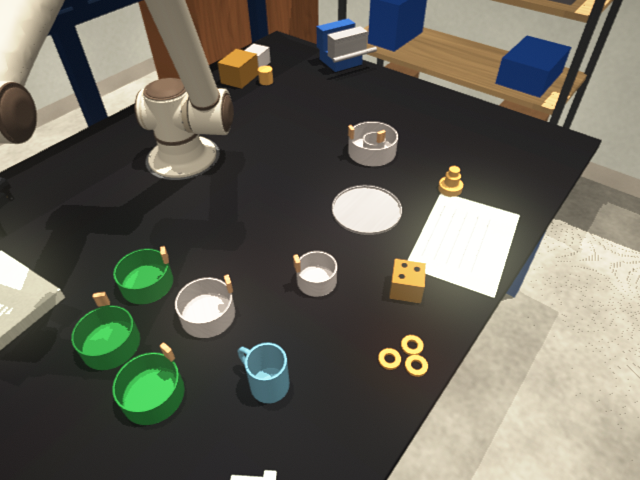

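The top view shows:
- dish_a with dish_d inside it at about (161,280)
- the tray at (239,236)
- dish_c at (329,222)
- a grey dish_b-like dish at (402,267), plus three green dishes at (466,250), (460,303) and (411,326)

The description rules out green, so dish_b is the grey one at (402,267). I'll measure rims and handles next and confirm it in an enlarged crop.

```bash
cat > h.py <<'E'
import numpy as np, cv2, pickle
from scipy.optimize import least_squares
def cloud(c):
    z=c['range_z'].astype(float); v,u=np.mgrid[:480,:640]
    p=np.stack([(u-c['cx'])/c['fx']*z,-(v-c['cy'])/c['fy']*z,-z],-1)
    W=c['world_from_camera']; P=p@W[:3,:3].T+W[:3,3]; P[z==0]=np.nan; return P
def ray(c,u,v,h):
    W=c['world_from_camera']; d=W[:3,:3]@np.array([(u-c['cx'])/c['fx'],-(v-c['cy'])/c['fy'],-1])
    o=W[:3,3]; return (o+d*(h-o[2])/d[2])[:2]
def fitc(xy,r):
    x=xy.mean(0)
    f=lambda q:np.hypot(*(xy-q).T)-r
    s=least_squares(f,x,loss='soft_l1',f_scale=.003); return s.x,np.sqrt(np.mean(s.fun**2))
def wood(c):
    h=cv2.cvtColor(c['color'],cv2.COLOR_RGB2HSV)
    return cv2.inRange(h,(5,60,110),(22,190,255))
E
python3 - <<'E'
from h import *
D={'a':(.060,.0705,.102),'b':(.056,.0575,.098),'c':(.052,.0445,.094),'d':(.048,.0315,.090)}
for n in('top','scene'):
    c=pickle.load(open(n+'.pkl','rb')); P=cloud(c); m=wood(c)
    k,l,st,ce=cv2.connectedComponentsWithStats(m)
    for i in range(1,k):
        if st[i,4]>=6:
            Q=P[l==i]; q=np.nanmedian(Q,0)
            if q[2]>.02 and st[i,4]<400: print(n,ce[i].round(1),st[i,4],'med',q.round(3),'zmax',np.nanmax(Q[:,2]).round(3))
    seeds={'top':{'a':(161,280),'c':(329,222),'b':(402,267),'tray':(239,236),'d':(165,279)},'scene':{'a':(373,143),'c':(317,273),'b':(206,307),'tray':(367,209)}}[n]
    for k2,(u,v) in seeds.items():
        if k2=='tray': h,r=.010,.0905
        else: h={'a':.06,'b':.056,'c':.052,'d':.052}[k2]; r={'a':.0705,'b':.0575,'c':.0445,'d':.0315}[k2]
        x0=ray(c,u,v,h); d=np.hypot(*(P[...,:2]-x0).transpose(2,0,1))
        tol=.004 if k2=='tray' else .008
        s=(abs(P[...,2]-h)<tol)&(d<r+.03)&(d>r-.03)&(m==0)
        if s.sum()>8:
            x,e=fitc(P[s][:,:2],r); print(n,k2,x0.round(3),x.round(4),'rms',e.round(4),s.sum(),'R',np.hypot(*x).round(3))
a=cv2.imread('pics/top1.png')[190:370,100:500]
cv2.imwrite('pics/crop1.png',cv2.resize(a,None,fx=2,fy=2,interpolation=3))
E
```

```text
top [170.4 190.4] 357 med [0.705 0.342 0.023] zmax 0.079
top [342.  229.4] 39 med [ 0.594 -0.167  0.092] zmax 0.1
top [450.  247.7] 36 med [ 0.543 -0.48   0.095] zmax 0.108
top [387.3 255.5] 48 med [ 0.519 -0.299  0.094] zmax 0.104
top [162.8 267.4] 34 med [0.477 0.35  0.09 ] zmax 0.106
top [177.1 293.7] 38 med [0.401 0.305 0.098] zmax 0.107
top [397.  315.5] 40 med [ 0.345 -0.327  0.094] zmax 0.104
top [501.8 317.8] 16 med [ 0.373 -0.472  0.562] zmax 0.57
top [451.6 318.9] 33 med [ 0.337 -0.484  0.096] zmax 0.101
top [490.5 324. ] 6 med [ 0.36  -0.453  0.553] zmax 0.562
top [536.4 356.6] 46 med [ 0.293 -0.545  0.569] zmax 0.577
top [524.7 363.9] 56 med [ 0.278 -0.519  0.567] zmax 0.574
top [322.8 390.4] 27 med [ 0.25  -0.092  0.723] zmax 0.729
top [436.2 403.1] 96 med [ 0.218 -0.313  0.662] zmax 0.672
top [250.3 394.7] 9 med [0.139 0.084 0.209] zmax 0.213
top [508.  394.5] 6 med [ 0.165 -0.572  0.317] zmax 0.319
top [528.8 406.2] 21 med [ 0.171 -0.557  0.491] zmax 0.497
top [309.4 418.8] 20 med [ 0.181 -0.068  0.649] zmax 0.696
top [400.1 435.7] 88 med [ 0.164 -0.238  0.7  ] zmax 0.
[... 988 characters left out ...]
-0.081  0.162] zmax 0.184
scene [351.2 132.1] 67 med [0.408 0.303 0.086] zmax 0.104
scene [380.6 136.2] 104 med [0.481 0.349 0.076] zmax 0.096
scene [164.3 254.9] 79 med [ 0.354 -0.331  0.084] zmax 0.101
scene [297.  263.5] 89 med [ 0.601 -0.17   0.077] zmax 0.095
scene [228.3 284.5] 84 med [ 0.526 -0.303  0.079] zmax 0.1
scene [101.3 298.7] 169 med [ 0.343 -0.486  0.084] zmax 0.099
scene [167.6 352.3] 111 med [ 0.552 -0.486  0.083] zmax 0.1
scene a [0.466 0.332] [0.4449 0.364 ] rms 0.0091 100 R 0.575
scene c [ 0.633 -0.144] [ 0.62   -0.1292] rms 0.0015 247 R 0.633
scene b [ 0.509 -0.359] [ 0.4903 -0.3484] rms 0.0013 401 R 0.601
scene tray [0.581 0.135] [0.5775 0.139 ] rms 0.0061 285 R 0.594
```

View pics/crop1.png

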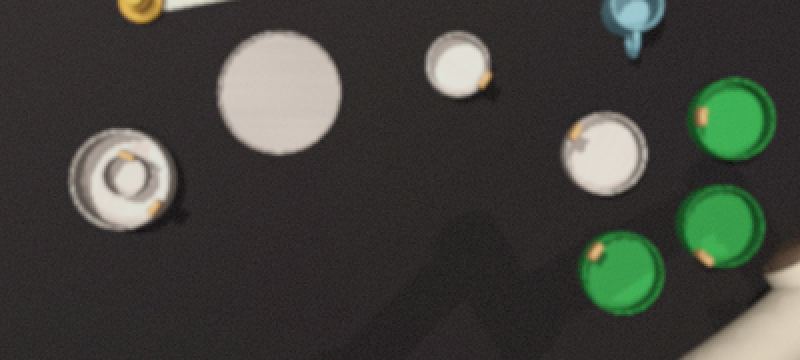

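The crop confirms dish_b as the grey one at crop (605,152), with its handle at (575,130). dish_d's handle is at (126,155), and dish_a's is at (155,208). The radial offsets I measured (71, 59 and 44 mm) match a, b and c. Next I'll refine d and add a helper that converts a target into tool-axis shifts.

```bash
cat >> h.py <<'E'
def go(x,y,z,yaw=None):
    """print turn about tool z (deg) first, then shift in tool axes after turn (mm)"""
    from plant import sensors
    s=sensors.sense(); R=np.array(s['tool_rot']); p=np.array(s['eef_pos'])
    y0=np.degrees(np.arctan2(R[1,1],R[0,1])); t=0
    if yaw is not None:
        t=-((yaw-y0+90)%180-90); a=np.radians(t); R=R@np.array([[np.cos(a),-np.sin(a),0],[np.sin(a),np.cos(a),0],[0,0,1]])
    print('t',round(s['time_s'],2),'at',p.round(4),'yaw',y0.round(1),'F',np.round(s['contact_force'],1),'w',round(s['gripper_width']*1e3,1),'| turn',round(t,1),'shift',(R.T@(np.array([x,y,z])-p)*1e3).round(1))
E
python3 - <<'E'
from h import *
for n,uv in(('top',(165,279)),('scene',(374,140))):
    c=pickle.load(open(n+'.pkl','rb')); P=cloud(c); m=wood(c)
    d=np.hypot(*(P[...,:2]-(.443,.352)).transpose(2,0,1))
    s=(P[...,2]>.03)&(P[...,2]<.058)&(d<.042)&(d>.018)&(m==0)
    x,e=fitc(P[s][:,:2],.0315); print(n,s.sum(),x.round(4),e.round(4))
c=pickle.load(open('top.pkl','rb'))
for k,u,v,h in(('a',177.1,293.7,.102),('b',387.3,255.5,.098),('c',342,229.4,.094),('d',162.8,267.4,.094)): print(k,ray(c,u,v,h-.005).round(4))
go(.45,0,.2,180)
E
```

```text
top 104 [0.4473 0.3615] 0.0012
scene 188 [0.4504 0.3625] 0.002
a [0.4019 0.3053]
b [ 0.5181 -0.2981]
c [ 0.5927 -0.1665]
d [0.4768 0.3497]
t 0.1 at [ 0.1928 -0.594   0.2216] yaw 108.0 F [ 0.2  0.  -0.5] w 87.0 | turn -72.0 shift [-593.9 -257.2   22.5]
```

```bash
python3 -m crank '[{"dp":[0,0,0],"rotation":[0,0,-9.8],"fingers":34},{"dp":[0,0,0],"rotation":[0,0,-9.8],"fingers":34},{"dp":[0,0,0],"rotation":[0,0,-9.8],"fingers":34},{"dp":[0,0,0],"rotation":[0,0,-9.8],"fingers":34},{"dp":[0,0,0],"rotation":[0,0,-9.8],"fingers":34}]' 20; python3 -c "
from h import *
go(.45,-.15,.2,157)
go(.4785,.3495,.2,157)"
```

```text
time_s: 0.72
eef_pos: [0.1928, -0.5941, 0.2219]
tool_rot: [[-0.386, -0.923, -0.0], [-0.923, 0.386, 0.001], [-0.001, 0.001, -1.0]]
contact_force: [0.1, -0.4, 0.2]
gripper_width: 0.0446
grip_force: 0.0
t 0.72 at [ 0.1928 -0.5941  0.2219] yaw 157.3 F [ 0.1 -0.4  0.2] w 44.6 | turn 0.3 shift [-509.3  -63.2   22.3]
t 0.72 at [ 0.1928 -0.5941  0.2219] yaw 157.3 F [ 0.1 -0.4  0.2] w 44.6 | turn 0.3 shift [-980.2  105.7   22.9]
```

```bash
python3 -m crank '[{"dp":[-25,-3,1],"rotation":[0,0,0],"fingers":34},{"dp":[-55,-7,2],"rotation":[0,0,0],"fingers":34},{"dp":[-55,-7,2],"rotation":[0,0,0],"fingers":34},{"dp":[-55,-7,2],"rotation":[0,0,0],"fingers":34},{"dp":[-55,-7,2],"rotation":[0,0,0],"fingers":34}]' >/dev/null; python3 -m crank '[{"dp":[-55,-7,2],"rotation":[0,0,0],"fingers":34},{"dp":[-55,-7,2],"rotation":[0,0,0],"fingers":34},{"dp":[-55,-7,2],"rotation":[0,0,0],"fingers":34},{"dp":[-55,-7,2],"rotation":[0,0,0],"fingers":34},{"dp":[-44,-5,2],"rotation":[0,0,0],"fingers":34}]' >/dev/null; python3 -m crank '[{"dp":[-52,18,0],"rotation":[0,0,0],"fingers":34},{"dp":[-52,18,0],"rotation":[0,0,0],"fingers":34},{"dp":[-52,18,0],"rotation":[0,0,0],"fingers":34},{"dp":[-52,18,0],"rotation":[0,0,0],"fingers":34},{"dp":[-52,18,0],"rotation":[0,0,0],"fingers":34}]' >/dev/null;  python3 -m crank '[{"dp":[-52,18,0],"rotation":[0,0,0],"fingers":34},{"dp":[-52,18,0],"rotation":[0,0,0],"fingers":34},{"dp":[-52,18,0],"rotation":[0,0,0],"fingers":34},{"dp":[-30,10,0],"rotation":[0,0,0],"fingers":34},{"dp":[0,0,0],"rotation":[0,0,0],"fingers":34}]' ; python3 -c "
from h import *
from plant import vision
go(.4785,.3495,.16,157)
c=vision.capture('wrist'); cv2.imwrite('pics/w1.png',c['color'][...,::-1]); pickle.dump(c,open('w.pkl','wb'))"
```

```text
time_s: 3.22
eef_pos: [0.4832, 0.3215, 0.2024]
tool_rot: [[-0.389, -0.921, -0.001], [-0.921, 0.389, -0.001], [0.001, 0.001, -1.0]]
contact_force: [0.2, -0.2, 0.3]
gripper_width: 0.0342
grip_force: 0.0
t 3.23 at [0.4832 0.3215 0.2024] yaw 157.1 F [ 0.2 -0.2  0.3] w 34.2 | turn 0.1 shift [-24.   15.2  42.4]
```

View pics/w1.png

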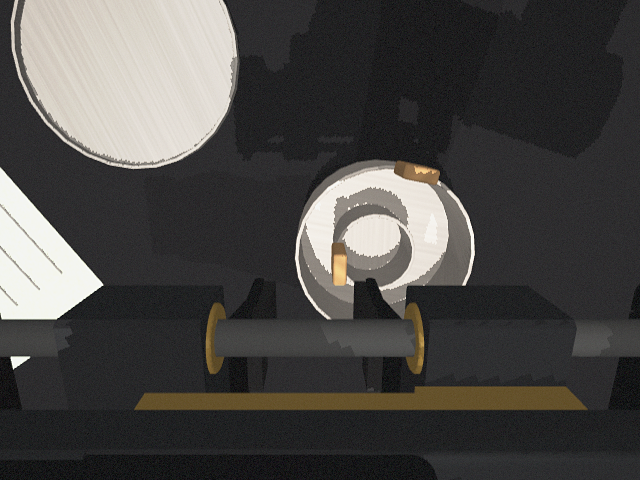

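The wrist view shows dish_d's handle at (340,264), with its faces parallel to the pads. dish_a's handle is at (416,172), and the tray is upper left. I'll check the handle position from this view.

```bash
cat >> h.py <<'E'
def handles(c,zmin=.05):
    P=cloud(c); k,l,st,ce=cv2.connectedComponentsWithStats(wood(c))
    for i in range(1,k):
        Q=P[l==i]; Q=Q[np.isfinite(Q[:,2])]
        if st[i,4]<60 or len(Q)<30: continue
        zt=np.percentile(Q[:,2],95); T=Q[Q[:,2]>zt-.004]
        if zmin<zt<.14:
            r=cv2.minAreaRect((T[:,:2]*1e3).astype(np.float32))
            print(ce[i].round(),st[i,4],'ztop',zt.round(4),'ctr',np.round(r[0],1),'size',np.round(r[1],1),'ang',round(r[2],1))
E
python3 -c "
from h import *
handles(pickle.load(open('w.pkl','rb')))"
```

```text
[420. 173.] 560 ztop 0.1018 ctr [403.3 307.7] size [ 9.6 23.3] ang 55.6
[339. 265.] 581 ztop 0.0936 ctr [477.6 351.4] size [24.   9.5] ang 68.0
```

```bash
python3 -m crank '[{"dp":[-25.4,16.8,0],"rotation":[0,0,-1],"fingers":34},{"dp":[0,0,45],"rotation":[0,0,0],"fingers":34},{"dp":[0,0,55],"rotation":[0,0,0],"fingers":34},{"dp":[0,0,26],"rotation":[0,0,0],"fingers":34},{"dp":[0,0,8],"rotation":[0,0,0],"fingers":34}]' 20 >/dev/null; python3 -m crank '[{"dp":[0,0,0],"rotation":[0,0,0],"fingers":34}]' ; python3 -c "
from h import *
go(.4776,.3514,.066,158)"
```

```text
time_s: 4.03
eef_pos: [0.4784, 0.3492, 0.07]
tool_rot: [[-0.375, -0.927, 0.0], [-0.927, 0.375, -0.0], [-0.0, -0.0, -1.0]]
contact_force: [0.0, 1.1, 0.3]
gripper_width: 0.0338
grip_force: 0.0
t 4.03 at [0.4784 0.3492 0.07  ] yaw 157.9 F [0.  1.1 0.3] w 33.8 | turn -0.1 shift [-1.8  1.6  4. ]
```

```bash
python3 -m crank '[{"dp":[-1.8,1.6,4],"rotation":[0,0,0],"fingers":34},{"dp":[0,0,0],"rotation":[0,0,0],"fingers":0},{"dp":[0,0,0],"rotation":[0,0,0],"fingers":0},{"dp":[0,0,0],"rotation":[0,0,0],"fingers":0},{"dp":[0,0,0],"rotation":[0,0,0],"fingers":0}]' 30 ;python3 -m crank '[{"dp":[0,0,0],"rotation":[0,0,0],"fingers":0},{"dp":[0,0,-4],"rotation":[0,0,0],"fingers":0},{"dp":[0,0,-6],"rotation":[0,0,0],"fingers":0},{"dp":[0,0,0],"rotation":[0,0,0],"fingers":0}]' 30
```

```text
time_s: 4.65
eef_pos: [0.4772, 0.3521, 0.0659]
tool_rot: [[-0.375, -0.927, 0.0], [-0.927, 0.375, 0.0], [-0.0, -0.0, -1.0]]
contact_force: [-1.4, 0.1, 1.6]
gripper_width: 0.0099
grip_force: 30.0
time_s: 5.15
eef_pos: [0.4776, 0.3522, 0.0762]
tool_rot: [[-0.375, -0.927, 0.001], [-0.927, 0.375, 0.001], [-0.001, -0.0, -1.0]]
contact_force: [-0.8, -0.2, -1.4]
gripper_width: 0.0097
grip_force: 30.0
```

```bash
python3 -m crank '[{"dp":[0,0,-30],"rotation":[0,0,0],"fingers":0},{"dp":[0,0,-50],"rotation":[0,0,0],"fingers":0},{"dp":[0,0,-26],"rotation":[0,0,0],"fingers":0},{"dp":[20,-17,0],"rotation":[0,0,0],"fingers":0},{"dp":[40,-34,0],"rotation":[0,0,0],"fingers":0}]' 30 >/dev/null;python3 -m crank '[{"dp":[44,-38,0],"rotation":[0,0,0],"fingers":0},{"dp":[44,-38,0],"rotation":[0,0,0],"fingers":0},{"dp":[44,-38,0],"rotation":[0,0,0],"fingers":0},{"dp":[44,-38,0],"rotation":[0,0,0],"fingers":0},{"dp":[44,-38,0],"rotation":[0,0,0],"fingers":0}]' >/dev/null;python3 -m crank '[{"dp":[30,-60,0],"rotation":[0,0,0],"fingers":0},{"dp":[8,-30,0],"rotation":[0,0,0],"fingers":0},{"dp":[0,-10,0],"rotation":[0,0,0],"fingers":0},{"dp":[0,0,0],"rotation":[0,0,0],"fingers":0}]';  python3 -c "
from h import *
from plant import vision
go(.6476,-.1411,.18,158)
c=vision.capture('wrist'); cv2.imwrite('pics/w2.png',c['color'][...,::-1]); pickle.dump(c,open('w.pkl','wb'))
handles(c)"
```

```text
time_s: 6.9
eef_pos: [0.6709, -0.0671, 0.1808]
tool_rot: [[-0.375, -0.927, -0.001], [-0.927, 0.375, 0.0], [0.0, 0.001, -1.0]]
contact_force: [0.5, 0.5, -1.6]
gripper_width: 0.0097
grip_force: 30.0
t 6.9 at [ 0.6709 -0.0671  0.1808] yaw 158.0 F [ 0.5  0.5 -1.6] w 9.7 | turn -0.0 shift [77.3 -6.1  0.8]
[374.  47.] 1208 ztop 0.0936 ctr [ 594.2 -165.2] size [10.4 23.8] ang 54.4
[204. 275.] 592 ztop 0.0565 ctr [779.1 -67. ] size [3.4 8. ] ang 58.9
```

View pics/w2.png

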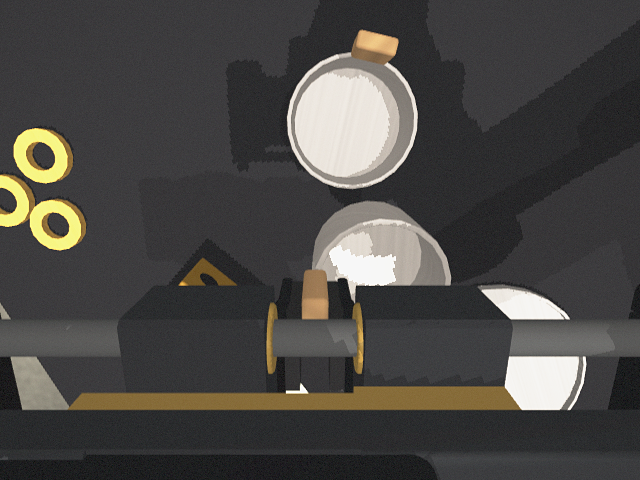

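dish_c's rim is centred at about (352,120) with its handle at (374,47). dish_d hangs level in the fingers. I'll fit both circles from this view.

```bash
cat >> h.py <<'E'
def rim(c,x0,h,r,tol=.004):
    P=cloud(c); d=np.hypot(*(P[...,:2]-np.array(x0)).transpose(2,0,1))
    s=(abs(P[...,2]-h)<tol)&(d<r+.012)&(d>r-.012)&(wood(c)==0)
    x,e=fitc(P[s][:,:2],r); print('rim',x.round(4),'rms',e.round(4),s.sum(),'z',np.median(P[s][:,2]).round(4)); return x
E
python3 -c "
from h import *
c=pickle.load(open('w.pkl','rb'))
rim(c,(.62,-.129),.052,.0445)
rim(c,(.6417,-.0553),.167,.0315,.006)
go(.6476,-.1411,.18,158)"
```

```text
rim [ 0.6193 -0.1284] rms 0.001 1719 z 0.0505
rim [ 0.6431 -0.0564] rms 0.001 1486 z 0.1653
t 6.95 at [ 0.6705 -0.0666  0.1811] yaw 158.0 F [-0.   0.4 -1.1] w 10.1 | turn 0.0 shift [77.6 -6.7  1.1]
```

```bash
python3 -m crank '[{"dp":[35,-2,0],"rotation":[0,0,0],"fingers":0},{"dp":[32,-2,0],"rotation":[0,0,0],"fingers":0},{"dp":[8.7,-0.9,0],"rotation":[0,0,0],"fingers":0},{"dp":[0,0,0],"rotation":[0,0,0],"fingers":0},{"dp":[0,0,30],"rotation":[0,0,0],"fingers":0}]'>/dev/null;  python3 -m crank '[{"dp":[0,0,45],"rotation":[0,0,0],"fingers":0},{"dp":[0,0,25],"rotation":[0,0,0],"fingers":0},{"dp":[0,0,8],"rotation":[0,0,0],"fingers":0},{"dp":[0,0,0],"rotation":[0,0,0],"fingers":0}]';python3 -m crank '[{"dp":[0,0,2],"rotation":[0,0,0],"fingers":0},{"dp":[0,0,1.5],"rotation":[0,0,0],"fingers":0},{"dp":[0,0,0],"rotation":[0,0,0],"fingers":0}]'; python3 -c "
from h import *
go(.6467,-.1387,.066,158)"
```

```text
time_s: 8.07
eef_pos: [0.6478, -0.1385, 0.0738]
tool_rot: [[-0.374, -0.928, 0.0], [-0.928, 0.374, -0.0], [0.0, -0.0, -1.0]]
contact_force: [0.1, 0.6, -0.6]
gripper_width: 0.0098
grip_force: 30.0
time_s: 8.45
eef_pos: [0.6474, -0.1394, 0.0706]
tool_rot: [[-0.375, -0.927, 0.001], [-0.927, 0.375, 0.0], [-0.0, -0.001, -1.0]]
contact_force: [-0.7, -0.8, -1.3]
gripper_width: 0.01
grip_force: 30.0
t 8.45 at [ 0.6474 -0.1394  0.0706] yaw 158.0 F [-0.7 -0.8 -1.3] w 10.0 | turn -0.0 shift [-0.4  0.9  4.6]
```

```bash
for i in 1; do python3 -m crank '[{"dp":[0,0,1.5],"rotation":[0,0,0],"fingers":0},{"dp":[0,0,1],"rotation":[0,0,0],"fingers":0},{"dp":[0,0,0],"rotation":[0,0,0],"fingers":0}]'|grep -E 'eef|contact'; python3 -m crank '[{"dp":[0,0,1],"rotation":[0,0,0],"fingers":0},{"dp":[0,0,0],"rotation":[0,0,0],"fingers":0}]'|grep -E 'eef|contact'; done
```

```text
eef_pos: [0.6471, -0.1394, 0.0674]
contact_force: [0.2, -0.2, -0.6]
eef_pos: [0.6472, -0.1393, 0.0664]
contact_force: [-0.3, -0.3, -1.2]
```

```bash
python3 -m crank '[{"dp":[0,0,0.6],"rotation":[0,0,0],"fingers":0},{"dp":[0,0,0],"rotation":[0,0,0],"fingers":0}]'|grep -E 'eef|contact'; python3 -m crank '[{"dp":[0,0,0.5],"rotation":[0,0,0],"fingers":0},{"dp":[0,0,0],"rotation":[0,0,0],"fingers":0}]'|grep -E 'eef|contact'
```

```text
eef_pos: [0.6473, -0.1393, 0.066]
contact_force: [-0.3, -0.3, -1.9]
eef_pos: [0.6473, -0.1393, 0.0659]
contact_force: [-1.8, 0.2, 1.4]
```

```bash
python3 -m crank '[{"dp":[0,0,0],"rotation":[0,0,0],"fingers":20},{"dp":[0,0,0],"rotation":[0,0,0],"fingers":34},{"dp":[0,0,0],"rotation":[0,0,0],"fingers":34},{"dp":[0,0,-20],"rotation":[0,0,0],"fingers":34},{"dp":[0,0,-45],"rotation":[0,0,0],"fingers":34}]' >/dev/null; python3 -m crank '[{"dp":[0,0,-45],"rotation":[0,0,0],"fingers":34},{"dp":[0,0,0],"rotation":[0,0,-9.7],"fingers":34},{"dp":[0,0,0],"rotation":[0,0,-9.7],"fingers":34},{"dp":[0,0,0],"rotation":[0,0,-9.7],"fingers":34},{"dp":[0,0,0],"rotation":[0,0,-9.7],"fingers":34}]' >/dev/null;python3 -m crank '[{"dp":[0,0,0],"rotation":[0,0,-9.7],"fingers":34},{"dp":[0,0,0],"rotation":[0,0,-9.7],"fingers":34},{"dp":[0,0,0],"rotation":[0,0,-9.7],"fingers":34},{"dp":[0,0,0],"rotation":[0,0,-9.7],"fingers":34}]' ; python3 -c "
from h import *
from plant import vision
go(.4033,.3077,.18,55.6)
c=vision.capture('top')
rim(c,(.62,-.129),.052,.0445,.006); handles(c)
rim(c,(.6185,-.129),.052,.0315,.006)
cv2.imwrite('pics/t2.png',cv2.resize(c['color'][150:330,100:500,::-1],None,fx=2,fy=2))"
```

```text
time_s: 11.32
eef_pos: [0.6472, -0.1394, 0.1753]
tool_rot: [[0.828, -0.561, -0.0], [-0.561, -0.828, 0.0], [-0.0, 0.0, -1.0]]
contact_force: [-0.5, 1.0, 1.1]
gripper_width: 0.0338
grip_force: 0.0
t 11.32 at [ 0.6472 -0.1394  0.1753] yaw -124.1 F [-0.5  1.   1.1] w 33.8 | turn 0.3 shift [-453.8 -231.1   -4.6]
rim [ 0.6193 -0.1289] rms 0.0064 59 z 0.0516
[170. 190.] 356 ztop 0.0676 ctr [706.5 346.3] size [19.4 27.1] ang 31.4
[113. 468.] 298 ztop 0.0544 ctr [-103.6  488.9] size [43.3 48.2] ang 62.3
rim [ 0.6174 -0.1287] rms 0.0042 39 z 0.0514
```

View pics/t2.png

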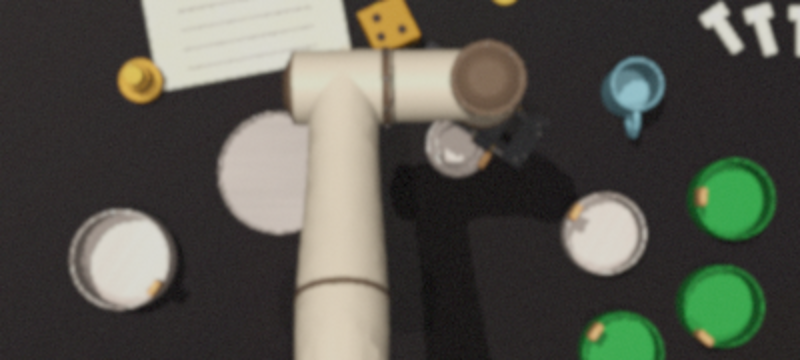

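The picture shows dish_a now empty at crop (123,258) and dish_d inside dish_c near (456,147), partly hidden by the gripper. dish_a is next.

```bash
python3 -m crank '[{"dp":[-25,-13,0],"rotation":[0,0,0],"fingers":34},{"dp":[-50,-26,0],"rotation":[0,0,0],"fingers":34},{"dp":[-50,-26,0],"rotation":[0,0,0],"fingers":34},{"dp":[-50,-26,0],"rotation":[0,0,0],"fingers":34},{"dp":[-50,-26,0],"rotation":[0,0,0],"fingers":34}]' >/dev/null;python3 -m crank '[{"dp":[-50,-26,0],"rotation":[0,0,0],"fingers":34},{"dp":[-50,-26,0],"rotation":[0,0,0],"fingers":34},{"dp":[-50,-26,0],"rotation":[0,0,0],"fingers":34},{"dp":[-40,-20,0],"rotation":[0,0,0],"fingers":34},{"dp":[-20,-10,0],"rotation":[0,0,0],"fingers":34}]' >/dev/null; python3 -m crank '[{"dp":[0,0,0],"rotation":[0,0,0],"fingers":34},{"dp":[0,0,0],"rotation":[0,0,0],"fingers":34}]' |head -2; python3 -c "
from h import *
from plant import vision
go(.4033,.3077,.067,55.6)
c=vision.capture('wrist'); handles(c)
rim(c,(.4431,.3659),.06,.0705)"
```

```text
time_s: 12.88
eef_pos: [0.4157, 0.2917, 0.1754]
t 12.88 at [0.4157 0.2917 0.1754] yaw -124.5 F [0.2 0.2 0.4] w 34.0 | turn -0.1 shift [-19.3  -6.2 108.4]
[307. 277.] 696 ztop 0.1015 ctr [403.6 307.7] size [ 9.6 23.5] ang 55.5
rim [0.442 0.366] rms 0.001 1630 z 0.0585
```

```bash
python3 -m crank '[{"dp":[-19,-6.3,0],"rotation":[0,0,0],"fingers":34},{"dp":[0,0,30],"rotation":[0,0,0],"fingers":34},{"dp":[0,0,50],"rotation":[0,0,0],"fingers":34},{"dp":[0,0,22],"rotation":[0,0,0],"fingers":34},{"dp":[0,0,6.5],"rotation":[0,0,0],"fingers":34}]' >/dev/null; python3 -m crank '[{"dp":[0,0,0],"rotation":[0,0,0],"fingers":34},{"dp":[0,0,0],"rotation":[0,0,0],"fingers":34}]'|sed -n '1,2p;4p'; python3 -c "
from h import *
go(.4036,.3077,.066,55.6)"
```

```text
time_s: 13.8
eef_pos: [0.4043, 0.3086, 0.0682]
contact_force: [0.1, 0.4, 0.1]
t 13.8 at [0.4043 0.3086 0.0682] yaw -124.4 F [0.1 0.4 0.1] w 34.2 | turn -0.0 shift [-0.   1.2  2.2]
```

```bash
python3 -m crank '[{"dp":[0,1.2,1.5],"rotation":[0,0,0],"fingers":34},{"dp":[0,0,0],"rotation":[0,0,0],"fingers":0},{"dp":[0,0,0],"rotation":[0,0,0],"fingers":0},{"dp":[0,0,0],"rotation":[0,0,0],"fingers":0},{"dp":[0,0,0],"rotation":[0,0,0],"fingers":0}]' 45;python3 -m crank '[{"dp":[0,0,0],"rotation":[0,0,0],"fingers":0},{"dp":[0,0,-3],"rotation":[0,0,0],"fingers":0},{"dp":[0,0,-12],"rotation":[0,0,0],"fingers":0},{"dp":[0,0,-20],"rotation":[0,0,0],"fingers":0},{"dp":[0,0,0],"rotation":[0,0,0],"fingers":0}]';  python3 -c "
from h import *
from plant import vision
c=vision.capture('top'); rim(c,(.442,.366),.095,.0705,.012); c=vision.capture('wrist'); x=rim(c,(.442,.366),.095,.0705,.01)
P=cloud(c); d=np.hypot(*(P[...,:2]-x).transpose(2,0,1)); s=(abs(P[...,2]-.095)<.01)&(abs(d-.0705)<.004)&(wood(c)==0)
Q=P[s]; A=np.c_[Q[:,:2]-x,np.ones(len(Q))]; print('tilt',np.linalg.lstsq(A,Q[:,2],rcond=None)[0].round(4))
go(.5765,.1392,.1,55.6)
c=vision.capture('top'); P=cloud(c); s=(P[...,2]<.02)&(P[...,2]>-.01)&(c['color'].min(-1)>120)
k,l,st,ce=cv2.connectedComponentsWithStats(s.astype(np.uint8))
for i in range(1,k):
    if st[i,4]>1000: print(ce[i],st[i],ray(c,*ce[i],.008).round(4))
"
```

```text
time_s: 14.42
eef_pos: [0.4027, 0.307, 0.0655]
tool_rot: [[0.825, -0.565, -0.0], [-0.565, -0.825, -0.0], [-0.0, 0.0, -1.0]]
contact_force: [-0.5, -0.8, 0.6]
gripper_width: 0.0096
grip_force: 45.0
time_s: 15.05
eef_pos: [0.4036, 0.3081, 0.1021]
tool_rot: [[0.825, -0.565, 0.003], [-0.565, -0.825, 0.003], [0.0, -0.004, -1.0]]
contact_force: [-0.4, 0.5, -4.8]
gripper_width: 0.0097
grip_force: 45.0
rim [0.4417 0.3655] rms 0.0013 139 z 0.0933
rim [0.4419 0.3656] rms 0.0017 7444 z 0.0929
tilt [ 0.0039 -0.0198  0.0915]
t 15.15 at [0.4024 0.3067 0.1002] yaw -124.5 F [ 0.3  0.6 -3.5] w 9.4 | turn -0.1 shift [2.383e+02 3.990e+01 1.000e-01]
[221.31332533 152.28271309] [ 167  110  109   85 6664] [0.8302 0.1983]
[239.37504381 235.8766211 ] [ 210  206   60   61 2853] [0.5755 0.1391]
```

```bash
python3 -m crank '[{"dp":[20,9.3,0],"rotation":[0,0,0],"fingers":0},{"dp":[40,18.7,0],"rotation":[0,0,0],"fingers":0},{"dp":[45,21,0],"rotation":[0,0,0],"fingers":0},{"dp":[45,21,0],"rotation":[0,0,0],"fingers":0},{"dp":[40,18.7,0],"rotation":[0,0,0],"fingers":0}]' >/dev/null; python3 -m crank '[{"dp":[30,14,0],"rotation":[0,0,0],"fingers":0},{"dp":[18.3,8.5,0],"rotation":[0,0,0],"fingers":0},{"dp":[0,0,0],"rotation":[0,0,0],"fingers":0},{"dp":[0,0,0],"rotation":[0,0,0],"fingers":0}]' ; python3 -c "
from h import *
from plant import vision
go(.5368,.0811,.073,55.6)
c=vision.capture('wrist'); rim(c,(.576,.139),.095,.0705,.012);rim(c,(.576,.139),.01,.0905,.004)"
```

```text
time_s: 16.32
eef_pos: [0.5358, 0.0807, 0.0997]
tool_rot: [[0.825, -0.565, -0.002], [-0.565, -0.825, -0.001], [-0.001, 0.001, -1.0]]
contact_force: [0.5, -0.3, -3.1]
gripper_width: 0.0097
grip_force: 45.1
t 16.32 at [0.5358 0.0807 0.0997] yaw -124.4 F [ 0.5 -0.3 -3.1] w 9.7 | turn -0.0 shift [ 0.6 -0.9 26.7]
rim [0.5749 0.1391] rms 0.002 7773 z 0.0913
rim [0.5758 0.1404] rms 0.0009 1891 z 0.0086
```

Centred to within 2 mm, so I'll lower it.

```bash
python3 -m crank '[{"dp":[0.5,-1.3,10],"rotation":[0,0,0],"fingers":0},{"dp":[0,0,10],"rotation":[0,0,0],"fingers":0},{"dp":[0,0,4],"rotation":[0,0,0],"fingers":0},{"dp":[0,0,2],"rotation":[0,0,0],"fingers":0},{"dp":[0,0,0],"rotation":[0,0,0],"fingers":0}]'|grep -E 'eef|contact'; python3 -m crank '[{"dp":[0,0,1],"rotation":[0,0,0],"fingers":0},{"dp":[0,0,0],"rotation":[0,0,0],"fingers":0}]'|grep -E 'eef|contact';python3 -m crank '[{"dp":[0,0,1],"rotation":[0,0,0],"fingers":0},{"dp":[0,0,0],"rotation":[0,0,0],"fingers":0}]'|grep -E 'eef|contact'
```

```text
eef_pos: [0.5377, 0.0815, 0.0744]
contact_force: [0.3, -0.7, -4.0]
eef_pos: [0.5378, 0.0815, 0.0736]
contact_force: [0.8, -0.2, -4.4]
eef_pos: [0.5376, 0.0814, 0.0724]
contact_force: [0.3, -0.4, -3.9]
```

```bash
python3 -m crank '[{"dp":[0,0,1],"rotation":[0,0,0],"fingers":0},{"dp":[0,0,0],"rotation":[0,0,0],"fingers":0}]'|grep -E 'eef|contact'; python3 -m crank '[{"dp":[0,0,1],"rotation":[0,0,0],"fingers":0},{"dp":[0,0,0],"rotation":[0,0,0],"fingers":0}]'|grep -E 'eef|contact';python3 -m crank '[{"dp":[0,0,0.7],"rotation":[0,0,0],"fingers":0},{"dp":[0,0,0],"rotation":[0,0,0],"fingers":0}]'|grep -E 'eef|contact'
```

```text
eef_pos: [0.5376, 0.0814, 0.0714]
contact_force: [-0.4, -0.3, -3.8]
eef_pos: [0.5376, 0.0814, 0.0703]
contact_force: [0.6, 0.3, -4.4]
eef_pos: [0.5376, 0.0815, 0.0697]
contact_force: [0.0, 0.7, -3.8]
```

```bash
for k in 1; do python3 -m crank '[{"dp":[0,0,0.6],"rotation":[0,0,0],"fingers":0},{"dp":[0,0,0],"rotation":[0,0,0],"fingers":0}]'|grep -E 'eef|contact'; python3 -m crank '[{"dp":[0,0,0.5],"rotation":[0,0,0],"fingers":0},{"dp":[0,0,0],"rotation":[0,0,0],"fingers":0}]'|grep -E 'eef|contact';done
```

```text
eef_pos: [0.5378, 0.0815, 0.0692]
contact_force: [-0.2, 0.1, -2.8]
eef_pos: [0.5377, 0.0814, 0.0688]
contact_force: [-1.6, -0.7, -2.5]
```

```bash
python3 -m crank '[{"dp":[0,0,0.5],"rotation":[0,0,0],"fingers":0},{"dp":[0,0,0],"rotation":[0,0,0],"fingers":0}]'|grep -E 'eef|contact'; python3 -m crank '[{"dp":[0,0,0.4],"rotation":[0,0,0],"fingers":0},{"dp":[0,0,0],"rotation":[0,0,0],"fingers":0}]'|grep -E 'eef|contact'
```

```text
eef_pos: [0.5377, 0.0814, 0.0685]
contact_force: [-1.2, -0.9, -0.5]
eef_pos: [0.5377, 0.0813, 0.0685]
contact_force: [-3.4, -1.3, 5.6]
```

```bash
python3 -m crank '[{"dp":[0,0,0],"rotation":[0,0,0],"fingers":20},{"dp":[0,0,0],"rotation":[0,0,0],"fingers":34},{"dp":[0,0,0],"rotation":[0,0,0],"fingers":34},{"dp":[0,0,-20],"rotation":[0,0,0],"fingers":34},{"dp":[0,0,-45],"rotation":[0,0,0],"fingers":34}]' >/dev/null; python3 -m crank '[{"dp":[0,0,-50],"rotation":[0,0,0],"fingers":34},{"dp":[15,30,0],"rotation":[0,0,0],"fingers":34},{"dp":[25,50,0],"rotation":[0,0,0],"fingers":34},{"dp":[25,50,0],"rotation":[0,0,0],"fingers":34},{"dp":[25,50,0],"rotation":[0,0,0],"fingers":34}]' >/dev/null;python3 -m crank '[{"dp":[25,50,0],"rotation":[0,0,0],"fingers":34},{"dp":[25,50,0],"rotation":[0,0,0],"fingers":34},{"dp":[15,30,0],"rotation":[0,0,0],"fingers":34},{"dp":[7,14,0],"rotation":[0,0,0],"fingers":34},{"dp":[0,0,0],"rotation":[0,0,0],"fingers":34}]' |sed -n '1,2p;4p'; python3 -c "
from h import *
from plant import vision
go(.5203,-.2995,.063,54)
c=vision.capture('wrist'); handles(c); rim(c,(.488,-.3485),.056,.0575);cv2.imwrite('pics/w3.png',c['color'][...,::-1])
c=vision.capture('top');rim(c,(.576,.139),.063,.0705)"
```

```text
time_s: 21.12
eef_pos: [0.4881, -0.2778, 0.1825]
contact_force: [0.1, 0.8, 0.1]
t 21.12 at [ 0.4881 -0.2778  0.1825] yaw -124.5 F [0.1 0.8 0.1] w 34.3 | turn 1.5 shift [ 38.8  -1.3 119.5]
[ 20. 159.] 642 ztop 0.0913 ctr [ 642.9 -148.7] size [ 6.6 12.3] ang 35.6
[318. 192.] 363 ztop 0.0976 ctr [ 518.2 -299.1] size [10.  23.6] ang 59.4
[ 96. 205.] 1037 ztop 0.0921 ctr [ 592.4 -169. ] size [ 8.6 24.5] ang 70.7
rim [ 0.4891 -0.3481] rms 0.001 2162 z 0.0545
rim [0.576  0.1392] rms 0.0012 107 z 0.0626
```

```bash
python3 -c "
from h import *
go(.5182,-.2991,.063,59.4)"; python3 -m crank '[{"dp":[0,0,0],"rotation":[0,0,-3.9],"fingers":34},{"dp":[0,0,0],"rotation":[0,0,0],"fingers":34}]'|sed -n '1,2p;4p'; python3 -c "
from h import *
go(.5182,-.2991,.063,59.4)"
```

```text
t 21.23 at [ 0.4884 -0.2766  0.1827] yaw -124.4 F [0.1 0.  0.1] w 34.0 | turn -3.8 shift [ 37.2   4.2 119.7]
time_s: 21.48
eef_pos: [0.4886, -0.2762, 0.1829]
contact_force: [-0.2, -0.0, 0.5]
t 21.48 at [ 0.4886 -0.2762  0.1829] yaw -120.5 F [-0.2 -0.   0.5] w 34.0 | turn 0.1 shift [ 37.1   4.7 119.9]
```

```bash
python3 -m crank '[{"dp":[22,2.7,0],"rotation":[0,0,0],"fingers":34},{"dp":[15,2,0],"rotation":[0,0,0],"fingers":34},{"dp":[0,0,45],"rotation":[0,0,0],"fingers":34},{"dp":[0,0,50],"rotation":[0,0,0],"fingers":34},{"dp":[0,0,22],"rotation":[0,0,0],"fingers":34}]' >/dev/null;  python3 -m crank '[{"dp":[0,0,0],"rotation":[0,0,0],"fingers":34},{"dp":[0,0,0],"rotation":[0,0,0],"fingers":34}]'|sed -n '1,2p;4p'; python3 -c "
from h import *
go(.5182,-.2991,.063,59.4)"
```

```text
time_s: 22.35
eef_pos: [0.5189, -0.3002, 0.0671]
contact_force: [-0.1, 0.8, 0.0]
t 22.35 at [ 0.5189 -0.3002  0.0671] yaw -120.5 F [-0.1  0.8  0. ] w 34.1 | turn 0.1 shift [-1.1 -0.6  4.1]
```

```bash
python3 -m crank '[{"dp":[-1.1,-0.6,3.7],"rotation":[0,0,0],"fingers":34},{"dp":[0,0,0],"rotation":[0,0,0],"fingers":0},{"dp":[0,0,0],"rotation":[0,0,0],"fingers":0},{"dp":[0,0,0],"rotation":[0,0,0],"fingers":0},{"dp":[0,0,0],"rotation":[0,0,0],"fingers":0}]' 45;python3 -m crank '[{"dp":[0,0,0],"rotation":[0,0,0],"fingers":0},{"dp":[0,0,-5],"rotation":[0,0,0],"fingers":0},{"dp":[0,0,-30],"rotation":[0,0,0],"fingers":0},{"dp":[0,0,-50],"rotation":[0,0,0],"fingers":0},{"dp":[0,0,-45],"rotation":[0,0,0],"fingers":0}]' ;  python3 -c "
from h import *
go(.6051,.1882,.193)"
```

```text
time_s: 22.98
eef_pos: [0.517, -0.2994, 0.0623]
tool_rot: [[0.861, -0.508, 0.0], [-0.508, -0.861, -0.0], [0.0, 0.0, -1.0]]
contact_force: [-0.6, -0.4, 0.8]
gripper_width: 0.0098
grip_force: 45.0
time_s: 23.6
eef_pos: [0.5168, -0.2988, 0.1931]
tool_rot: [[0.861, -0.508, -0.001], [-0.508, -0.861, 0.001], [-0.001, -0.0, -1.0]]
contact_force: [0.9, 0.1, -1.9]
gripper_width: 0.0096
grip_force: 45.0
t 23.6 at [ 0.5168 -0.2988  0.1931] yaw -120.5 F [ 0.9  0.1 -1.9] w 9.6 | turn 0 shift [-1.713e+02 -4.643e+02  4.000e-01]
```

```bash
python3 -m crank '[{"dp":[-9,-24,0],"rotation":[0,0,0],"fingers":0},{"dp":[-18,-49,0],"rotation":[0,0,0],"fingers":0},{"dp":[-18,-49,0],"rotation":[0,0,0],"fingers":0},{"dp":[-18,-49,0],"rotation":[0,0,0],"fingers":0},{"dp":[-18,-49,0],"rotation":[0,0,0],"fingers":0}]' >/dev/null; python3 -m crank '[{"dp":[-18,-49,0],"rotation":[0,0,0],"fingers":0},{"dp":[-18,-49,0],"rotation":[0,0,0],"fingers":0},{"dp":[-18,-49,0],"rotation":[0,0,0],"fingers":0},{"dp":[-18,-49,0],"rotation":[0,0,0],"fingers":0},{"dp":[-12,-33,0],"rotation":[0,0,0],"fingers":0}]' >/dev/null;python3 -m crank '[{"dp":[-5,-14,0],"rotation":[0,0,0],"fingers":0},{"dp":[0,0,0],"rotation":[0,0,0],"fingers":0},{"dp":[0,0,0],"rotation":[0,0,0],"fingers":0}]' ;  python3 -c "
from h import *
from plant import vision
go(.6039,.1879,.08)
c=vision.capture('wrist'); cv2.imwrite('pics/w4.png',c['color'][...,::-1]);handles(c,.09)
rim(c,(.576,.139),.186,.0575,.01);rim(c,(.576,.139),.063,.0705)"
```

```text
time_s: 25.22
eef_pos: [0.6053, 0.1848, 0.1919]
tool_rot: [[0.861, -0.509, -0.001], [-0.509, -0.861, -0.0], [-0.001, 0.001, -1.0]]
contact_force: [-0.2, 0.4, -2.6]
gripper_width: 0.0097
grip_force: 45.0
t 25.23 at [0.6053 0.1848 0.1919] yaw -120.6 F [-0.2  0.4 -2.6] w 9.7 | turn 0 shift [ -2.7  -2.  111.9]
rim [0.5777 0.137 ] rms 0.0019 5172 z 0.1835
rim [0.5775 0.1407] rms 0.0009 1170 z 0.0615
```

View pics/w4.png

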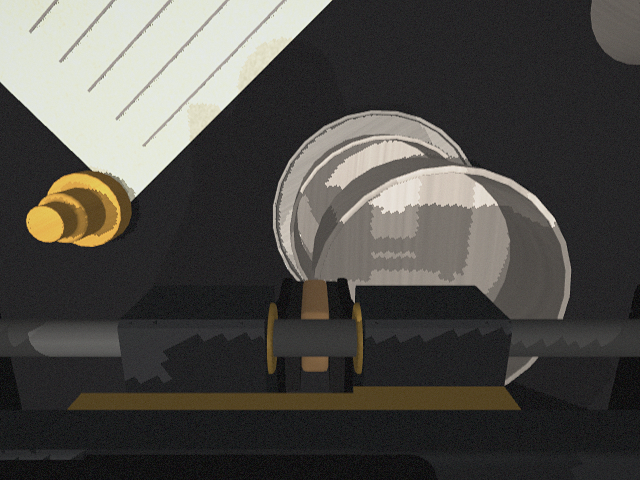

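The view shows dish_b hanging level with its rim centred at about (440,275), above dish_a in the tray. The wrist fits put it 3.7 mm off centre. I'll correct that and lower it.

```bash
python3 -m crank '[{"dp":[-2.4,-2.6,0],"rotation":[0,0,0],"fingers":0},{"dp":[0,0,0],"rotation":[0,0,0],"fingers":0},{"dp":[0,0,25],"rotation":[0,0,0],"fingers":0},{"dp":[0,0,40],"rotation":[0,0,0],"fingers":0},{"dp":[0,0,35],"rotation":[0,0,0],"fingers":0}]' |grep -E 'contact|eef';python3 -m crank '[{"dp":[0,0,13],"rotation":[0,0,0],"fingers":0},{"dp":[0,0,5],"rotation":[0,0,0],"fingers":0},{"dp":[0,0,0],"rotation":[0,0,0],"fingers":0}]' |grep -E 'contact|eef';python3 -m crank '[{"dp":[0,0,1.5],"rotation":[0,0,0],"fingers":0},{"dp":[0,0,0],"rotation":[0,0,0],"fingers":0}]' |grep -E 'contact|eef'
```

```text
eef_pos: [0.6048, 0.1892, 0.0911]
contact_force: [0.7, 0.0, -2.4]
eef_pos: [0.6058, 0.1898, 0.0752]
contact_force: [0.9, 0.3, -2.2]
eef_pos: [0.6053, 0.1897, 0.0734]
contact_force: [0.0, -0.5, -2.3]
```

```bash
python3 -m crank '[{"dp":[0.3,1.8,1.2],"rotation":[0,0,0],"fingers":0},{"dp":[0,0,1.2],"rotation":[0,0,0],"fingers":0},{"dp":[0,0,0],"rotation":[0,0,0],"fingers":0}]' |grep -E 'contact|eef';python3 -m crank '[{"dp":[0,0,0.8],"rotation":[0,0,0],"fingers":0},{"dp":[0,0,0],"rotation":[0,0,0],"fingers":0}]' |grep -E 'contact|eef'
```

```text
eef_pos: [0.6042, 0.1877, 0.07]
contact_force: [0.7, -0.1, -2.3]
eef_pos: [0.6044, 0.1879, 0.0694]
contact_force: [-1.0, 0.8, -1.6]
```

```bash
python3 -m crank '[{"dp":[0,0,0.4],"rotation":[0,0,0],"fingers":0},{"dp":[0,0,0],"rotation":[0,0,0],"fingers":0}]' |grep -E 'contact|eef';python3 -m crank '[{"dp":[0,0,0.4],"rotation":[0,0,0],"fingers":0},{"dp":[0,0,0],"rotation":[0,0,0],"fingers":0}]' |grep -E 'contact|eef'
```

```text
eef_pos: [0.6045, 0.1879, 0.0693]
contact_force: [-0.2, 0.5, -0.4]
eef_pos: [0.6045, 0.1879, 0.0693]
contact_force: [-2.3, 0.8, 4.5]
```

```bash
python3 -m crank '[{"dp":[0,0,0],"rotation":[0,0,0],"fingers":20},{"dp":[0,0,0],"rotation":[0,0,0],"fingers":34},{"dp":[0,0,0],"rotation":[0,0,0],"fingers":34},{"dp":[0,0,-20],"rotation":[0,0,0],"fingers":34},{"dp":[0,0,-45],"rotation":[0,0,0],"fingers":34}]' >/dev/null; python3 -m crank '[{"dp":[0,0,-50],"rotation":[0,0,0],"fingers":34},{"dp":[11,26,0],"rotation":[0,0,0],"fingers":34},{"dp":[22,52,0],"rotation":[0,0,0],"fingers":34},{"dp":[22,52,0],"rotation":[0,0,0],"fingers":34},{"dp":[22,52,0],"rotation":[0,0,0],"fingers":34}]' >/dev/null;python3 -m crank '[{"dp":[22,52,0],"rotation":[0,0,0],"fingers":34},{"dp":[16,40,0],"rotation":[0,0,0],"fingers":34},{"dp":[11,27,0],"rotation":[0,0,0],"fingers":34},{"dp":[5,10,0],"rotation":[0,0,0],"fingers":34},{"dp":[0,0,0],"rotation":[0,0,0],"fingers":34}]' |sed -n '1,2p;4p'; python3 -c "
from h import *
from plant import vision
c=vision.capture('wrist'); handles(c); rim(c,(.6193,-.129),.052,.0445);rim(c,(.6193,-.129),.052,.0315);cv2.imwrite('pics/w5.png',c['color'][...,::-1])
go(.593,-.167,.06,58)
c=vision.capture('top');rim(c,(.576,.139),.063,.0705);rim(c,(.576,.139),.063,.0575)"
```

```text
time_s: 29.52
eef_pos: [0.5588, -0.1471, 0.1829]
contact_force: [-0.1, -0.3, 0.2]
[42. 55.] 4711 ztop 0.0568 ctr [764.2 -39.4] size [ 7.7 69.3] ang 31.1
[254. 128.] 115 ztop 0.0918 ctr [ 643.9 -150.1] size [3.3 9.4] ang 55.0
[314. 165.] 64 ztop 0.0903 ctr [ 603.3 -172.2] size [8.2 0.6] ang 51.4
[ 63. 406.] 79 ztop 0.0954 ctr [573.6 -18.9] size [  5.8 201.3] ang 15.4
rim [ 0.6189 -0.129 ] rms 0.003 1619 z 0.0506
rim [ 0.6204 -0.129 ] rms 0.0064 1466 z 0.0505
t 29.57 at [ 0.559  -0.1464  0.1831] yaw -120.5 F [-0.1  0.7  0. ] w 34.1 | turn 1.5 shift [ 39.8  -0.6 123. ]
rim [0.5766 0.1393] rms 0.0034 77 z 0.0623
rim [0.5744 0.1383] rms 0.006 75 z 0.0622
```

View pics/w5.png

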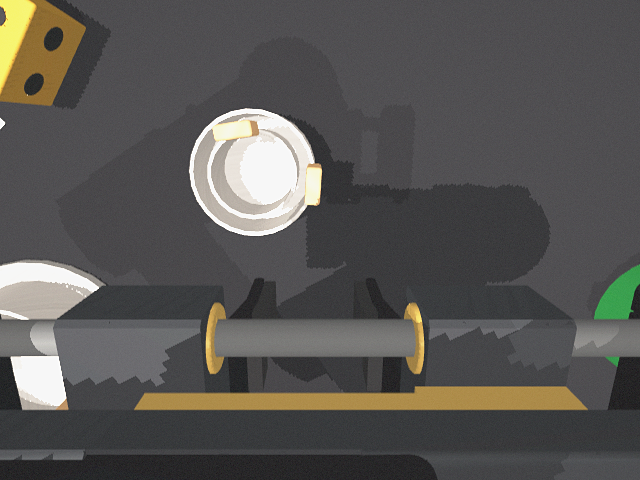

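dish_d stands in dish_c, with the rim at about (253,172), c's handle at (314,184) and d's at (235,131). The handles are overexposed here, so I'll measure them by height instead.

```bash
python3 -c "
from h import *
from plant import vision
c=vision.capture('wrist'); P=cloud(c); s=((P[...,2]>.086)&(P[...,2]<.1)&(np.hypot(P[...,0]-.619,P[...,1]+.129)<.06)).astype(np.uint8)
k,l,st,ce=cv2.connectedComponentsWithStats(s)
for i in range(1,k):
    if st[i,4]>40:
        Q=P[l==i]; zt=np.percentile(Q[:,2],95); r=cv2.minAreaRect((Q[Q[:,2]>zt-.004][:,:2]*1e3).astype(np.float32)); print(ce[i].round(),st[i,4],zt.round(4),np.round(r[0],1),np.round(r[1],1),round(r[2],1))
"
```

```text
[235. 130.] 670 0.0937 [ 648.1 -140.4] [24. 10.] 68.0
[315. 185.] 590 0.0937 [ 593.9 -165.4] [10.  23.6] 55.6
```

```bash
python3 -m crank '[{"dp":[0,0,0],"rotation":[0,0,3.9],"fingers":34},{"dp":[0,0,0],"rotation":[0,0,0],"fingers":34}]'|sed -n '1,2p;4p'; python3 -c "
from h import *
go(.5939,-.1654,.060,55.6)"
```

```text
time_s: 29.92
eef_pos: [0.5594, -0.1456, 0.1835]
contact_force: [-0.3, 0.4, 0.2]
t 29.93 at [ 0.5594 -0.1456  0.1835] yaw -124.3 F [-0.3  0.4  0.2] w 33.9 | turn 0.1 shift [ 39.6  -3.2 123.5]
```

```bash
python3 -m crank '[{"dp":[24,-2,0],"rotation":[0,0,0],"fingers":34},{"dp":[15.6,-1.2,0],"rotation":[0,0,0],"fingers":34},{"dp":[0,0,45],"rotation":[0,0,0],"fingers":34},{"dp":[0,0,50],"rotation":[0,0,0],"fingers":34},{"dp":[0,0,25],"rotation":[0,0,0],"fingers":34}]' >/dev/null;  python3 -m crank '[{"dp":[0,0,0],"rotation":[0,0,0],"fingers":34},{"dp":[0,0,0],"rotation":[0,0,0],"fingers":34}]'|sed -n '1,2p;4p'; python3 -c "
from h import *
go(.5939,-.1654,.060,55.6)"
```

```text
time_s: 30.8
eef_pos: [0.5949, -0.1662, 0.0649]
contact_force: [0.5, -0.3, -0.0]
t 30.8 at [ 0.5949 -0.1662  0.0649] yaw -124.3 F [ 0.5 -0.3 -0. ] w 33.8 | turn 0.1 shift [-1.3 -0.1  4.9]
```

```bash
python3 -m crank '[{"dp":[-1.3,0,4],"rotation":[0,0,0],"fingers":34},{"dp":[0,0,0],"rotation":[0,0,0],"fingers":0},{"dp":[0,0,0],"rotation":[0,0,0],"fingers":0},{"dp":[0,0,0],"rotation":[0,0,0],"fingers":0},{"dp":[0,0,0],"rotation":[0,0,0],"fingers":0}]' 45;python3 -m crank '[{"dp":[0,0,0],"rotation":[0,0,0],"fingers":0},{"dp":[0,0,-4],"rotation":[0,0,0],"fingers":0},{"dp":[0,0,-20],"rotation":[0,0,0],"fingers":0},{"dp":[0,0,-30],"rotation":[0,0,0],"fingers":0},{"dp":[0,0,-35],"rotation":[0,0,0],"fingers":0}]' >/dev/null; python3 -m crank '[{"dp":[0,0,-30],"rotation":[0,0,0],"fingers":0},{"dp":[0,0,-12],"rotation":[0,0,0],"fingers":0},{"dp":[0,0,0],"rotation":[0,0,0],"fingers":0}]'
```

```text
time_s: 31.42
eef_pos: [0.5926, -0.1657, 0.0598]
tool_rot: [[0.825, -0.565, 0.0], [-0.565, -0.825, -0.0], [0.0, 0.0, -1.0]]
contact_force: [-1.1, 0.7, 1.6]
gripper_width: 0.0096
grip_force: 45.0
time_s: 32.42
eef_pos: [0.5924, -0.1655, 0.1904]
tool_rot: [[0.825, -0.565, 0.0], [-0.565, -0.825, 0.001], [-0.0, -0.001, -1.0]]
contact_force: [0.0, 0.1, -3.2]
gripper_width: 0.0099
grip_force: 45.0
```

```bash
python3 -m crank '[{"dp":[0,0,0],"rotation":[0,0,4],"fingers":0},{"dp":[0,0,0],"rotation":[0,0,8],"fingers":0},{"dp":[0,0,0],"rotation":[0,0,10],"fingers":0},{"dp":[0,0,0],"rotation":[0,0,10],"fingers":0},{"dp":[0,0,0],"rotation":[0,0,10],"fingers":0}]' >/dev/null; python3 -m crank '[{"dp":[0,0,0],"rotation":[0,0,10],"fingers":0},{"dp":[0,0,0],"rotation":[0,0,10],"fingers":0},{"dp":[0,0,0],"rotation":[0,0,10],"fingers":0},{"dp":[0,0,0],"rotation":[0,0,8],"fingers":0},{"dp":[0,0,0],"rotation":[0,0,5],"fingers":0}]' >/dev/null;python3 -m crank '[{"dp":[0,0,0],"rotation":[0,0,3],"fingers":0},{"dp":[0,0,0],"rotation":[0,0,0],"fingers":0}]' >/dev/null; python3 -c "
from h import *
from plant import sensors
R=np.array(sensors.sense()['tool_rot']);y=R[:2,1]; print(R.round(3).tolist())
b=y if y[0]<0 else -y; print('bearing',b)
t=np.array([.5765,.1392])+b*.0445; print(t)
go(t[0],t[1],.19)"
```

```text
[[-0.536, -0.844, -0.004], [-0.844, 0.536, 0.001], [0.001, 0.004, -1.0]]
bearing [-0.84425486  0.5359275 ]
[0.53893066 0.16304877]
t 33.92 at [ 0.5915 -0.1654  0.1883] yaw 147.6 F [ 0.4 -0.8 -3.2] w 9.7 | turn 0 shift [-249.1  220.4   -1.2]
```

```bash
python3 -m crank '[{"dp":[-15,13,-1],"rotation":[0,0,0],"fingers":0},{"dp":[-32,29,0],"rotation":[0,0,0],"fingers":0},{"dp":[-37,33,0],"rotation":[0,0,0],"fingers":0},{"dp":[-37,33,0],"rotation":[0,0,0],"fingers":0},{"dp":[-37,33,0],"rotation":[0,0,0],"fingers":0}]' >/dev/null; python3 -m crank '[{"dp":[-37,33,0],"rotation":[0,0,0],"fingers":0},{"dp":[-30,26,0],"rotation":[0,0,0],"fingers":0},{"dp":[-16,14,0],"rotation":[0,0,0],"fingers":0},{"dp":[-8,6.5,0],"rotation":[0,0,0],"fingers":0},{"dp":[0,0,0],"rotation":[0,0,0],"fingers":0}]' >/dev/null;python3 -m crank '[{"dp":[0,0,0],"rotation":[0,0,0],"fingers":0}]'; python3 -c "
from h import *
from plant import vision
go(.5380,.1628,.08)
c=vision.capture('wrist'); cv2.imwrite('pics/w6.png',c['color'][...,::-1])
rim(c,(.5755,.139),.183,.0445,.008);rim(c,(.5755,.139),.063,.0575,.003);rim(c,(.5765,.139),.063,.0705,.003)"
```

```text
time_s: 35.3
eef_pos: [0.54, 0.1618, 0.1914]
tool_rot: [[-0.537, -0.843, -0.0], [-0.843, 0.537, -0.0], [0.0, 0.0, -1.0]]
contact_force: [-0.1, -0.5, -2.2]
gripper_width: 0.0094
grip_force: 45.0
t 35.3 at [0.54   0.1618 0.1914] yaw 147.5 F [-0.1 -0.5 -2.2] w 9.4 | turn 0 shift [  0.2   2.2 111.4]
rim [0.5782 0.1397] rms 0.0037 3030 z 0.1818
rim [0.5718 0.1365] rms 0.0062 1993 z 0.0616
rim [0.5786 0.1412] rms 0.0021 1215 z 0.0616
```

View pics/w6.png

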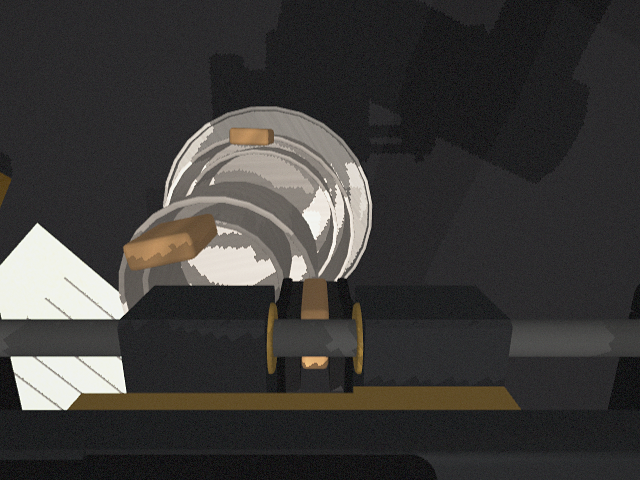

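The view shows dish_c with dish_d inside it, held above the a/b nest. dish_a's handle is at (250,136), d's at (170,242), and the gripped handle at (315,330). Clearances look fine, so I'll lower it.

```bash
python3 -m crank '[{"dp":[0,1.5,0],"rotation":[0,0,0],"fingers":0},{"dp":[0,0,12],"rotation":[0,0,0],"fingers":0},{"dp":[0,0,28],"rotation":[0,0,0],"fingers":0},{"dp":[0,0,35],"rotation":[0,0,0],"fingers":0},{"dp":[0,0,25],"rotation":[0,0,0],"fingers":0}]' |grep -E 'contact|eef';python3 -m crank '[{"dp":[0,0,11],"rotation":[0,0,0],"fingers":0},{"dp":[0,0,5],"rotation":[0,0,0],"fingers":0},{"dp":[0,0,0],"rotation":[0,0,0],"fingers":0}]' |grep -E 'contact|eef';python3 -m crank '[{"dp":[0,0,1],"rotation":[0,0,0],"fingers":0},{"dp":[0,0,0],"rotation":[0,0,0],"fingers":0}]' |grep -E 'contact|eef'
```

```text
eef_pos: [0.5377, 0.1628, 0.0892]
contact_force: [-0.5, -0.3, -3.4]
eef_pos: [0.5391, 0.1637, 0.076]
contact_force: [-0.3, -0.2, -3.3]
eef_pos: [0.539, 0.1638, 0.0752]
contact_force: [-1.3, 0.7, -3.1]
```

```bash
python3 -m crank '[{"dp":[0,0,1.5],"rotation":[0,0,0],"fingers":0},{"dp":[0,0,1.2],"rotation":[0,0,0],"fingers":0},{"dp":[0,0,0],"rotation":[0,0,0],"fingers":0}]' |grep -E 'contact|eef';python3 -m crank '[{"dp":[0,0,0.8],"rotation":[0,0,0],"fingers":0},{"dp":[0,0,0],"rotation":[0,0,0],"fingers":0}]' |grep -E 'contact|eef'
```

```text
eef_pos: [0.5386, 0.1635, 0.0717]
contact_force: [0.3, -0.4, -3.1]
eef_pos: [0.5388, 0.1636, 0.071]
contact_force: [-0.6, 1.1, -3.1]
```

```bash
python3 -m crank '[{"dp":[0,0,0.4],"rotation":[0,0,0],"fingers":0},{"dp":[0,0,0],"rotation":[0,0,0],"fingers":0}]' |grep -E 'contact|eef';python3 -m crank '[{"dp":[0,0,0.3],"rotation":[0,0,0],"fingers":0},{"dp":[0,0,0],"rotation":[0,0,0],"fingers":0}]' |grep -E 'contact|eef'
```

```text
eef_pos: [0.5387, 0.1636, 0.0709]
contact_force: [-0.8, 0.3, -0.7]
eef_pos: [0.5387, 0.1637, 0.0708]
contact_force: [-1.7, 0.9, 1.4]
```

Seated at the expected height of 0.0708. I'll release, rise, back off and check.

```bash
python3 -m crank '[{"dp":[0,0,0],"rotation":[0,0,0],"fingers":20},{"dp":[0,0,0],"rotation":[0,0,0],"fingers":32},{"dp":[0,0,0],"rotation":[0,0,0],"fingers":32},{"dp":[0,0,-20],"rotation":[0,0,0],"fingers":32},{"dp":[0,0,-45],"rotation":[0,0,0],"fingers":32}]' >/dev/null; python3 -m crank '[{"dp":[0,0,-50],"rotation":[0,0,0],"fingers":32},{"dp":[0,0,-40],"rotation":[0,0,0],"fingers":32},{"dp":[40,0,0],"rotation":[0,0,0],"fingers":32},{"dp":[50,0,0],"rotation":[0,0,0],"fingers":32},{"dp":[50,0,0],"rotation":[0,0,0],"fingers":32}]' >/dev/null; python3 -m crank '[{"dp":[50,0,0],"rotation":[0,0,0],"fingers":32},{"dp":[50,0,0],"rotation":[0,0,0],"fingers":32},{"dp":[0,0,0],"rotation":[0,0,0],"fingers":32},{"dp":[0,0,0],"rotation":[0,0,0],"fingers":32}]'; python3 -c "
from h import *
from plant import vision
c=vision.capture('scene'); P=cloud(c)
cv2.imwrite('pics/s2.png',cv2.resize(c['color'][100:340,230:550,::-1],None,fx=2.4,fy=2.4,interpolation=3))
for q in('scene','top'):
    c=vision.capture(q);P=cloud(c); s=((P[...,2]>.08)&(P[...,2]<.12)&(np.hypot(P[...,0]-.577,P[...,1]-.139)<.09)).astype(np.uint8)
    k,l,st,ce=cv2.connectedComponentsWithStats(s)
    for i in range(1,k):
        if st[i,4]>8: Q=P[l==i]; print(q,ce[i].round(),st[i,4],np.median(Q,0).round(3),np.percentile(Q[:,2],90).round(4))
"
```

```text
time_s: 39.48
eef_pos: [0.4104, -0.0391, 0.2257]
tool_rot: [[-0.536, -0.844, 0.001], [-0.844, 0.536, 0.0], [-0.001, -0.001, -1.0]]
contact_force: [-0.0, 0.0, 0.2]
gripper_width: 0.0319
grip_force: 0.0
scene [362. 173.] 93 [0.543 0.161 0.096] 0.1044
scene [389. 178.] 76 [0.609 0.185 0.098] 0.1051
scene [343. 189.] 74 [0.542 0.078 0.097] 0.1053
scene [358. 189.] 80 [0.571 0.105 0.096] 0.1046
top [220. 224.] 40 [0.603 0.186 0.101] 0.1075
top [247. 238.] 35 [0.564 0.107 0.1  ] 0.1073
top [228. 247.] 32 [0.537 0.161 0.104] 0.1088
top [256. 248.] 34 [0.536 0.081 0.104] 0.1093
```

View pics/s2.png

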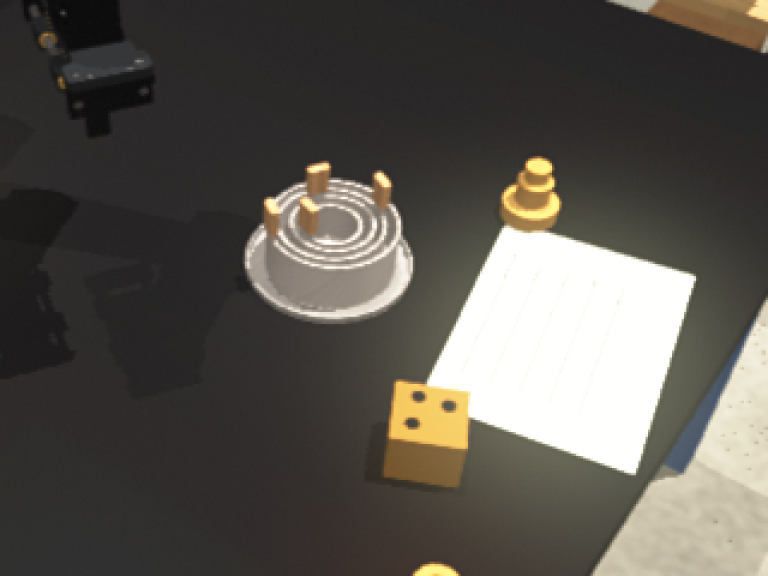

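The scene crop shows all four dishes nested flat in the tray at about (333,235). The handles sit at equal height (105 mm, as expected), and the gripper is clear at upper left.

```bash
python3 -c "
from plant import hand_in
print(hand_in())"
```

```text
the job is handed in; nothing more can be done
None
```

The four dishes are nested flat in the steel tray in order of size, everything is released, the robot is clear of the nest and the job is handed in at about 40 s of the 72 s limit.

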